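# Seat the connector, then draw the index plunger and hold it

### The job

At the small connector press on the bench, push its hinged paddle all the way down to its stop to seat the connector, and let it spring back up. Then take the black knob of the sprung index plunger at the drum's side, pull it straight out until it is fully back, and finish while still gripping it and holding it back, so that a colleague can turn the drum. Leave the bottle, jar, screwdriver and parts tray beside the press where they are.

Things in the scene. Friction and masses are not known exactly. Their poses are not given: they have to be found in the camera images.
- fixture: Connector press, fixed to the bench, yaw within about 25 degrees. Dark steel base plate 12 mm thick, x -85 to 115, y -105 to 85 mm in its own frame. Origin: on the bench under the centre of the drum; z up, x roughly away from the robot, y to the left. Paddle hinge post at x 80 to 110, y 25 to 65, 118 mm tall; index plunger on the right (-y) side.
- drum_top (a point): Centre of the top of the aluminium drum, 68 mm above the bench; the drum is 120 mm in diameter, bears six white connectors standing up to 85 mm above the bench, and does not turn for the robot.
- bracket (a point): Centre of the outer face of the grey bracket that guides the plunger, on the plunger's axis, at x 0, y -105, z 45 mm in the fixture's frame. The bracket is 34 mm wide in x, 20 mm thick, its top 63 mm above the bench; a steel nose 18 mm in diameter stands 8 mm out of this face. The middle of the knob's grip is 24 mm from this face when home.
- paddle_pad (a point): Point to press: middle of the upper face of the rubber-topped pad (46 x 40 mm) at the free, robot-side end of the steel paddle arm, 155 mm from the hinge. The point moves with the pad. Paddle up: about 154 mm above the bench, the pad sloping 0.28 rad, rising towards the robot. At the stop: level, about 111.5 mm above the bench.
- paddle_hinge (a point): Hinge axis of the paddle, at x 90, y 45, z 105 mm in the fixture's frame; the axis runs along the fixture's y.
- paddle (a joint): Paddle angle in rad: 0 is up (sprung rest), 0.28 is fully down on the stop. A spring raises it again when let go; it takes about 4 N on the pad to start and 9 N at the stop.
- index_knob (a point): Black knob of the index plunger, axis level along the fixture's y, 45 mm above the bench: round grip 24 mm in diameter, 28 mm long, then a flange 34 mm in diameter, 6 mm thick at its outer (-y) end. This point: on the axis, mid-grip; axes as the fixture's. Pin home: x 0, y -129, z 45 mm in the fixture's frame, free bench below it. It pulls out along the fixture's -y, away from the drum.
- plunger (a joint): Plunger draw in m: 0 is home (9 mm steel pin 12 mm deep in the drum's rim hole), 0.022 is fully back at its stop. A spring always pulls it home: about 5.5 N at the start, 11 N at the stop.
- spray_bottle: White spray bottle, 44 mm diameter, 130 mm tall, standing on the bench beside or beyond the press. Origin: centre of its underside.
- swab_jar: Small glass jar with metal cap, 56 mm diameter, 70 mm tall, standing on the bench beside or beyond the press. Origin: centre of its underside.
- screwdriver: Screwdriver, 170 mm long, lying on the bench to the right of the press, beyond the knob. Origin: under its middle, x along it.
- parts_tray: Grey open parts tray, 90 x 120 x 25 mm, on the bench left of the press. Origin: centre of its underside.
Things that resemble listed ones, but are neither listed nor needed, are in the scene too. There is more than one size of the spray_bottle; the job needs the smaller.

How it is judged:
By the outcome, as a careful person would: the job done as asked, in the order asked, and still so for the second after the job is handed in, while the arm keeps its last pose, push and grip.
It also fails if it takes over 48 s, if anything falls off the work surface, if the arm or the gripper's body presses on something with over 40 N, if the wrist force passes 120 N, or if a joint passes its speed limit or range.

### The arm

A 6-joint arm with a two-finger parallel gripper is mounted at the origin on the work surface. World frame = base frame: x ahead of the robot, y to its left, z up, the work surface at z = 0. Lengths are in m, angles in rad, forces in N, time in s.
With the tool pointing down it reaches from about 0.375 to 0.975 m from the base axis. Payload 3.8 kg.
Tool frame: the origin (TCP) lies on the centre line of the jaws, within the pads' length; the fingertips stand 25 mm ahead of it and the grasp point (between the pads) lies 6 mm ahead of it; y points along the fingers, z is the direction in which the jaws open and shut, and the axes are right-handed (so a half turn about y gives the same grasp; the last joint's range is limited). The gripper opens to 85 mm and grips with 20 to 120 N. Pads are 22 mm wide; open, the fingers measure 114 mm over their backs; the gripper's body (76 mm by 85 mm) begins 54 mm behind the grasp point. The pads swing forward as they close: fully open they stand 13 mm farther back than shut.
Start: joints at [-1.299, 0.264, 1.604, -0, 1.274, -0.037], TCP at [0.205, -0.643, 0.256] pointing down, gripper open.
Joint ranges: [-2.63, 2.63], [-0.94, 2.18], [0.31, 2.57], [-1.31, 4.45], [0, 2.66], [-2.55, 2.55]. Speed limits (rad/s): [2.57, 2.57, 3.14, 3.14, 3.14, 3.14].

### API

Orientations are given as a 3x3 rotation matrix whose columns are the frame's x, y, z axes.
In Python, from plant import sensors, vision, order gives the robot as it stands. The module is installed in compiled form; this text tells all that it offers.
- The arm moves only by the tool arm_command, never from a script. Its argument "steps" is a list of rows, each an object of numbers: "x", "y", "z": the shift along the tool's x, y, z in m; "ax", "ay", "az": the turn, a rotation vector about the tool's x, y, z in degrees; "gripper": the finger opening in m, from 0 to 0.0854. In form: [{"x": .., "y": .., "z": .., "ax": .., "ay": .., "az": .., "gripper": ..}, ...]. A call has 1 to 8 rows; each row shifts and turns the commanded pose from where the row before left it, along the tool's axes as they then stand; what a row does not reach is not made up. A row lasts 1/12 s, in which the tool goes at most 41.7 mm and 7.16 degrees, less where a joint would pass 70% of its speed; a pose out of reach is approached as far as the arm can. A call is refused whole if a number of a shift passes 0.0417 or a number of a turn 7.16, either way. A call with a gripper value outside its range is refused whole. The fingers move at their own pace and stop on an object; "squeeze" is the grip in N (left out, the last holds). Time passes only in rows, so rows that do not move let the fingers close. It gives the time, the measured TCP pose, the force and the opening at its end, in the units of the state.
- sensors.sense(): the state, without advancing time (a new reading comes with each control period).
- vision.capture(name): name is "scene" or "side" or "wrist"; returns a dict with "frame" (420x560x3 uint8, red, green, blue), "camera_matrix" (3x3 intrinsics, pixels), "R" (3x3) and "t" (3): a world point X has camera coordinates R X + t. Camera axes: x right, y down, z forward; pixel columns grow to the right and rows downward; lengths in m; the calibration is good to about 2 mm. The wrist camera is an equidistant fisheye: a pixel r from the principal point sees the ray r / f radians off the axis. A picture is of the moment at which its call begins. There is no depth.
- order.job_done(): hands the job in, once; it reports no verdict.
Trained networks look in the newest picture that a camera, given by its name, has taken for a name from the list of things; names that differ only in an ending like _2 or _b are one class to them, and where a whole thing is asked for, a point or a joint stands for the part that bears it (a point fixed in the world has none). Each returns a list of dicts, best first, with "score" (0 to 1); they miss things now and then, are a little off and sometimes report something else, mostly with a low value. They report only what shows in the picture. A call takes as long as a camera call. They do not tell look-alikes from the thing itself.
- vision.find_in(target, camera): "point" ([column, row] in pixels, amid what is visible of it).
- vision.pinpoint(target, camera): "point" ([column, row] in pixels: a listed point, or the origin of a listed thing).
The state is a dict: "time_s": time; "joint_pos": joint angles; "qd": joint speeds; "effort": joint torques, N m; "ee_pos": TCP position; "orientation": TCP orientation; "wrist_force": force on the tool from outside, world axes, zero at the start; "ft_torque": the same for the moment, N m; "grip_width": opening from 0.0 (shut) to 1.0 (fully open).
Only numpy, scipy, OpenCV 4.12 (cv2) and the standard library are available. Lean on these libraries where they do the work, as an engineer would, in place of code of your own. Each camera call takes 0.05 s, during which the arm holds its last target. There are 200 camera calls.

## Working session

There is one attempt and no reset: what is moved stays moved. The work goes in short steps, Python scripts to look and compute and a tool call to move; the robot and the scene stay as the last step left them, time stands still between calls to the robot, and variables do not carry over. Pictures are saved under pics/ and viewed, about 8 in all and at most 12, crops included, and the job is handed in when it is done.

Besides the shell and the picture viewer there is one more tool, called after "Request:" by a JSON object that holds its "api" and its "payload", one argument or row to a line. arm_command: Moves the arm, as the interface text tells. Its arguments: {"type":"object","properties":{"steps":{"type":"array","items":{"type":"object","properties":{"x":{"type":"number"},"y":{"type":"number"},"z":{"type":"number"},"ax":{"type":"number"},"ay":{"type":"number"},"az":{"type":"number"},"gripper":{"type":"number"}}}},"squeeze":{"type":"number"}},"required":["steps"]}

```bash
mkdir -p pics; cat > h.py <<'E'
import numpy as np, cv2
from plant import sensors, vision, order
def cap(n):
    c=vision.capture(n); return c
def ray(c,p,fish=False):
    K=np.array(c["camera_matrix"]);R=np.array(c["R"]);t=np.array(c["t"])
    d=np.array([(p[0]-K[0,2])/K[0,0],(p[1]-K[1,2])/K[1,1]])
    if fish:
        r=np.linalg.norm(d); v=np.array([*(d/max(r,1e-9)*np.sin(r)),np.cos(r)])
    else: v=np.array([*d,1.]); v/=np.linalg.norm(v)
    return -R.T@t, R.T@v
def atz(c,p,z,fish=False):
    o,v=ray(c,p,fish); return o+v*(z-o[2])/v[2]
def tri(rs):
    A=sum(np.eye(3)-np.outer(v,v) for o,v in rs); b=sum((np.eye(3)-np.outer(v,v))@o for o,v in rs)
    X=np.linalg.solve(A,b); return X,[np.linalg.norm((np.eye(3)-np.outer(v,v))@(X-o)) for o,v in rs]
E
python3 - <<'E'
from h import *
np.set_printoptions(precision=3,suppress=True)
C={n:cap(n) for n in("scene","side")}
im=np.hstack([cv2.cvtColor(C[n]["frame"],cv2.COLOR_RGB2BGR) for n in C])
for n in C: cv2.imwrite(f"pics/{n}0.png",cv2.cvtColor(C[n]["frame"],cv2.COLOR_RGB2BGR))
for t in ["drum_top","bracket","paddle_pad","paddle_hinge","index_knob","fixture"]:
    rs=[]
    for n in C:
        r=vision.pinpoint(t,n); print(t,n,[(np.round(a["point"],1).tolist(),round(a["score"],2)) for a in r[:3]])
        if r: rs.append(ray(C[n],r[0]["point"]))
    if len(rs)==2: print("  ",*tri(rs))
print(sensors.sense())
E
```

```text
drum_top scene [([276.3, 196.1], 0.82)]
drum_top side [([308.8, 252.8], 0.96), ([266.8, 241.5], 0.44)]
   [0.571 0.062 0.069] [np.float64(0.0029090859623119914), np.float64(0.0029090859623120383)]
bracket scene [([247.1, 229.5], 0.69)]
bracket side [([323.5, 234.9], 0.61)]
   [ 0.59  -0.048  0.044] [np.float64(0.0017571790544605019), np.float64(0.0017571790544605387)]
paddle_pad scene []
paddle_pad side [([334.7, 239.7], 0.97)]
paddle_hinge scene [([315.5, 191.0], 0.71)]
paddle_hinge side [([269.7, 244.0], 0.59)]
   [0.648 0.111 0.098] [np.float64(0.004867041432269327), np.float64(0.004867041432269366)]
index_knob scene [([238.1, 231.3], 0.83)]
index_knob side [([324.1, 229.6], 0.66)]
   [ 0.592 -0.068  0.05 ] [np.float64(0.0036248590090682807), np.float64(0.003624859009068332)]
fixture scene [([274.0, 217.3], 0.76)]
fixture side [([323.8, 234.4], 0.63), ([309.6, 273.7], 0.59), ([311.0, 251.2], 0.33)]
   [ 0.593 -0.003  0.065] [np.float64(0.025617264013905863), np.float64(0.02561726401390587)]
{'time_s': 0.7, 'joint_pos': array([-1.299,  0.264,  1.604, -0.   ,  1.274, -0.037]), 'qd': array([ 0.002,  0.   , -0.002, -0.001, -0.001,  0.   ]), 'effort': array([ -0.001, -51.484, -36.761,   0.   ,   0.001,   0.   ]), 'ee_pos': array([ 0.205, -0.643,  0.256]), 'orientation': array([[-0.953,  0.   ,  0.304],
       [-0.304, -0.   , -0.953],
       [ 0.   , -1.   ,  0.   ]]), 'wrist_force': array([ 0.758, -0.559, -0.476]), 'ft_torque': array([ 0.012,  0.024, -0.004]), 'grip_width': 1.0005297735035696}
```

View pics/scene0.png

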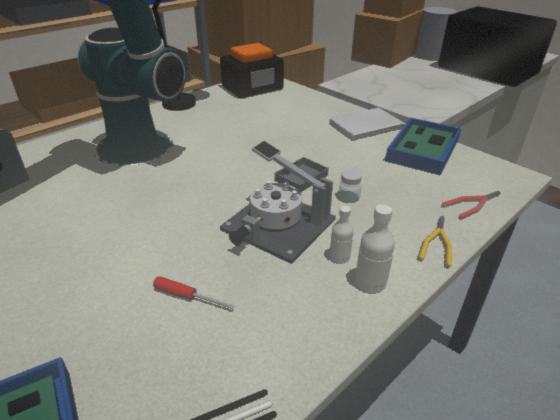

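View pics/side0.png

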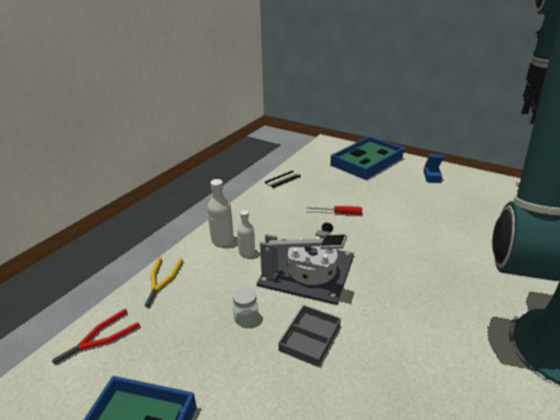

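```bash
python3 - <<'E'
from h import *
from scipy.optimize import least_squares
np.set_printoptions(precision=4,suppress=True)
C={n:cap(n) for n in("scene","side")}
obs=[("scene",(0,0,.068),(276.3,196.1)),("side",(0,0,.068),(308.8,252.8)),("scene",(0,-.105,.045),(247.1,229.5)),("side",(0,-.105,.045),(323.5,234.9)),
("scene",(.09,.045,.105),(315.5,191)),("side",(.09,.045,.105),(269.7,244)),("scene",(0,-.129,.045),(238.1,231.3)),("side",(0,-.129,.045),(324.1,229.6)),
("side",(-.067,.045,.154),(334.7,239.7)),("scene",(-.067,.045,.154),(266,150))]
def W(p,q): c,s=np.cos(p[2]),np.sin(p[2]); return np.array([p[0]+c*q[0]-s*q[1],p[1]+s*q[0]+c*q[1],q[2]])
def proj(n,X):
    c=C[n]; v=np.array(c["R"])@X+np.array(c["t"]); v=np.array(c["camera_matrix"])@v; return v[:2]/v[2]
f=lambda p:np.concatenate([proj(n,W(p,q))-u for n,q,u in obs])
r=least_squares(f,[.57,.06,.16],loss="soft_l1",f_scale=2)
print(r.x,np.degrees(r.x[2])); print(f(r.x).reshape(-1,2))
print("pad",W(r.x,(-.067,.045,.154)),"down",W(r.x,(-.065,.045,.1115)),"knob",W(r.x,(0,-.129,.045)))
E
```

```text
[0.5712 0.0577 0.158 ] 9.053826889612116
[[-0.179   1.4726]
 [ 1.9736 -1.0566]
 [-0.6213 -1.2663]
 [-0.3317  0.6279]
 [ 5.4824 -2.2725]
 [-0.8408 -2.0062]
 [ 1.0013  2.5294]
 [ 1.7083  0.998 ]
 [-0.3162 -0.2623]
 [-0.9955 -1.9599]]
pad [0.4979 0.0916 0.154 ] down [0.4999 0.0919 0.1115] knob [ 0.5915 -0.0697  0.045 ]
```

Request:
{"api": "arm_command", "payload": {
  "steps": [
    {"x":-0.025,"z":-0.0305,"gripper":0},
    {"x":-0.025,"z":-0.0305,"gripper":0},
    {"x":-0.025,"z":-0.0305,"gripper":0},
    {"x":-0.025,"z":-0.0305,"gripper":0},
    {"x":-0.025,"z":-0.0305,"gripper":0},
    {"x":-0.025,"z":-0.0305,"gripper":0},
    {"x":-0.025,"z":-0.0305,"gripper":0},
    {"x":-0.025,"z":-0.0305,"gripper":0}
  ]
}}

```text
validation failed for argument at $.st...
```

Request:
{"api": "arm_command", "payload": {
  "steps": [
    {"x":-0.025,"z":-0.0305,"gripper":0},
    {"x":-0.025,"z":-0.0305,"gripper":0},
    {"x":-0.025,"z":-0.0305,"gripper":0},
    {"x":-0.025,"z":-0.0305,"gripper":0},
    {"x":-0.025,"z":-0.0305,"gripper":0},
    {"x":-0.025,"z":-0.0305,"gripper":0},
    {"x":-0.025,"z":-0.0305,"gripper":0},
    {"x":-0.025,"z":-0.0305,"gripper":0}
  ]
}}

```text
validation failed for argument at $.st...
```

Request:
{"api": "arm_command", "payload": {
  "steps": [
    {"x":-0.025,"z":-0.0305,"ay":-7},
    {"x":-0.025,"z":-0.0305,"ay":-7},
    {"ay":-7},
    {"ay":-7},
    {"ay":-7},
    {"ay":-7},
    {"ay":-7},
    {"ay":-7}
  ]
}}

```text
validation failed for argument at $.st...
```

Request:
{"api": "arm_command", "payload": {
  "steps": [
    {"ay":-7},
    {"ay":-7},
    {"ay":-7},
    {"ay":-5},
    {}
  ]
}}

```text
validation failed for argument at $.st...
```

Request:
{"api": "arm_command", "payload": {
  "steps": [
    {"x":-0.025,"y":0,"z":-0.0305,"ax":0,"ay":0,"az":0,"gripper":0},
    {"x":-0.025,"y":0,"z":-0.0305,"ax":0,"ay":0,"az":0,"gripper":0},
    {"x":-0.025,"y":0,"z":-0.0305,"ax":0,"ay":0,"az":0,"gripper":0},
    {"x":-0.025,"y":0,"z":-0.0305,"ax":0,"ay":0,"az":0,"gripper":0},
    {"x":-0.025,"y":0,"z":-0.0305,"ax":0,"ay":0,"az":0,"gripper":0},
    {"x":-0.025,"y":0,"z":-0.0305,"ax":0,"ay":0,"az":0,"gripper":0},
    {"x":-0.025,"y":0,"z":-0.0305,"ax":0,"ay":0,"az":0,"gripper":0},
    {"x":-0.025,"y":0,"z":-0.0305,"ax":0,"ay":0,"az":0,"gripper":0}
  ]
}}

```text
time_s: 1.47
ee_pos: [0.3218, -0.3481, 0.2565]
orientation: [[-0.953, 0.001, 0.303], [-0.303, -0.001, -0.953], [-0.0, -1.0, 0.001]]
wrist_force: [-0.4, -0.4, -0.6]
grip_width: 0.008
```

Request:
{"api": "arm_command", "payload": {
  "steps": [
    {"x":-0.025,"y":0,"z":-0.0305,"ax":0,"ay":-7,"az":0,"gripper":0},
    {"x":-0.0285,"y":0,"z":-0.027,"ax":0,"ay":-7,"az":0,"gripper":0},
    {"x":-0.0315,"y":0,"z":-0.0235,"ax":0,"ay":-7,"az":0,"gripper":0},
    {"x":-0.034,"y":0,"z":-0.0195,"ax":0,"ay":-7,"az":0,"gripper":0},
    {"x":-0.036,"y":0,"z":-0.015,"ax":0,"ay":-7,"az":0,"gripper":0},
    {"x":-0.0375,"y":0,"z":-0.0105,"ax":0,"ay":-7,"az":0,"gripper":0},
    {"x":-0.0385,"y":0,"z":-0.006,"ax":0,"ay":-7,"az":0,"gripper":0},
    {"x":-0.039,"y":0,"z":-0.001,"ax":0,"ay":-7,"az":0,"gripper":0}
  ]
}}

```text
time_s: 2.13
ee_pos: [0.4374, -0.0569, 0.2568]
orientation: [[-0.275, 0.001, 0.961], [-0.961, -0.0, -0.275], [-0.0, -1.0, 0.001]]
wrist_force: [0.7, 0.4, 0.0]
grip_width: -0.0
```

```bash
python3 - <<'E'
from h import *
s=sensors.sense();print(s["ee_pos"],s["orientation"],s["joint_pos"])
R=s["orientation"]; print(R.T@(np.array([.499,.092,.21])-s["ee_pos"]))
E
```

```text
[ 0.43735043 -0.05690575  0.25679057] [[-2.75015267e-01  1.35942679e-03  9.61438898e-01]
 [-9.61439858e-01 -3.30486391e-04 -2.75015074e-01]
 [-5.61203887e-05 -9.99999021e-01  1.39789591e-03]] [-1.85821773e-01 -1.93966699e-01  2.07597141e+00 -7.73877032e-05
  1.25819086e+00  9.28075967e-02]
[-0.16011587  0.04682512  0.01825556]
```

Request:
{"api": "arm_command", "payload": {
  "steps": [
    {"x":-0.032,"y":0.005,"z":0.0036,"ax":0,"ay":0,"az":0,"gripper":0},
    {"x":-0.032,"y":0.005,"z":0.0036,"ax":0,"ay":0,"az":0,"gripper":0},
    {"x":-0.032,"y":0.01,"z":0.0036,"ax":0,"ay":0,"az":0,"gripper":0},
    {"x":-0.032,"y":0.01,"z":0.0036,"ax":0,"ay":0,"az":0,"gripper":0},
    {"x":-0.032,"y":0.01,"z":0.0036,"ax":0,"ay":-7,"az":0,"gripper":0},
    {"x":0,"y":0,"z":0,"ax":0,"ay":-7,"az":0,"gripper":0},
    {"x":0,"y":0,"z":0,"ax":0,"ay":-7,"az":0,"gripper":0},
    {"x":0,"y":0,"z":0,"ax":0,"ay":-4,"az":0,"gripper":0}
  ]
}}

```text
time_s: 2.8
ee_pos: [0.4992, 0.0907, 0.2159]
orientation: [[0.159, -0.001, 0.987], [-0.987, -0.0, 0.159], [0.0, -1.0, -0.001]]
wrist_force: [-0.2, 0.4, 0.6]
grip_width: 0.002
```

```bash
python3 - <<'E'
from h import *
ims=[]
for n in("scene","wrist"):
    c=cap(n); im=cv2.cvtColor(c["frame"],cv2.COLOR_RGB2BGR)
    for t,z in(("paddle_pad",.154),("index_knob",.045),("drum_top",.068),("bracket",.045)):
        r=vision.pinpoint(t,n)
        if r: print(n,t,r[0],atz(c,r[0]["point"],z,n=="wrist").round(4))
    ims.append(cv2.resize(im[100:280,180:380],(400,360)) if n=="scene" else cv2.resize(im,(400,300)))
cv2.imwrite("pics/a1.png",np.vstack(ims)[:660])
s=sensors.sense();print(s["ee_pos"],s["orientation"].round(3).tolist(),s["joint_pos"])
E
```

```text
scene paddle_pad {'point': [263.3, 151.8], 'score': 0.74} [0.5085 0.0768 0.154 ]
scene index_knob {'point': [239.1, 234.0], 'score': 0.69} [ 0.5919 -0.0701  0.045 ]
scene drum_top {'point': [275.2, 195.9], 'score': 0.88} [0.5648 0.0608 0.068 ]
scene bracket {'point': [318.1, 194.6], 'score': 0.72} [0.607  0.1625 0.045 ]
wrist paddle_pad {'point': [286.5, 222.5], 'score': 0.8} [0.4992 0.0941 0.154 ]
wrist drum_top {'point': [351.7, 237.9], 'score': 0.8} [0.565  0.0574 0.068 ]
[0.49929313 0.08949819 0.21642553] [[0.15, 0.0, 0.989], [-0.989, 0.0, 0.15], [-0.0, -1.0, 0.0]] [ 1.28233995e-01 -2.58717748e-02  2.00190467e+00  4.15624355e-05
  1.16527257e+00 -2.25247361e-02]
```

View pics/a1.png

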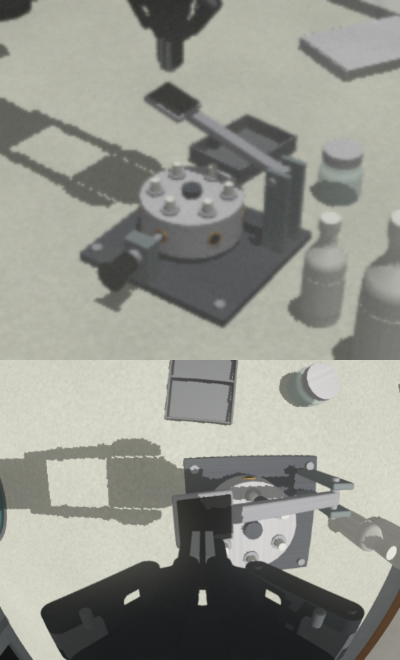

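Request:
{"api": "arm_command", "payload": {
  "steps": [
    {"x":-0.003,"y":0.015,"z":0,"ax":0,"ay":0,"az":0,"gripper":0},
    {"x":0,"y":0.015,"z":0,"ax":0,"ay":0,"az":0,"gripper":0},
    {"x":0,"y":0.01,"z":0,"ax":0,"ay":0,"az":0,"gripper":0},
    {"x":0,"y":0.008,"z":0,"ax":0,"ay":0,"az":0,"gripper":0},
    {"x":0,"y":0.008,"z":0,"ax":0,"ay":0,"az":0,"gripper":0},
    {"x":0,"y":0.008,"z":0,"ax":0,"ay":0,"az":0,"gripper":0},
    {"x":0,"y":0.008,"z":0,"ax":0,"ay":0,"az":0,"gripper":0},
    {"x":0,"y":0,"z":0,"ax":0,"ay":0,"az":0,"gripper":0}
  ]
}}

```text
time_s: 3.97
ee_pos: [0.4984, 0.0925, 0.1437]
orientation: [[0.151, -0.001, 0.989], [-0.989, -0.0, 0.151], [0.0, -1.0, -0.001]]
wrist_force: [-3.2, -1.4, 7.9]
grip_width: -0.004
```

Request:
{"api": "arm_command", "payload": {
  "steps": [
    {"x":0,"y":0.003,"z":0,"ax":0,"ay":0,"az":0,"gripper":0},
    {"x":0,"y":0.003,"z":0,"ax":0,"ay":0,"az":0,"gripper":0},
    {"x":0,"y":0.001,"z":0,"ax":0,"ay":0,"az":0,"gripper":0},
    {"x":0,"y":0,"z":0,"ax":0,"ay":0,"az":0,"gripper":0}
  ]
}}

```text
time_s: 4.3
ee_pos: [0.4983, 0.0924, 0.1379]
orientation: [[0.151, -0.001, 0.989], [-0.989, -0.0, 0.151], [0.0, -1.0, -0.001]]
wrist_force: [-5.4, -2.2, 8.1]
grip_width: 0.003
```

Request:
{"api": "arm_command", "payload": {
  "steps": [
    {"x":0,"y":0.001,"z":0,"ax":0,"ay":0,"az":0,"gripper":0},
    {"x":0,"y":0.001,"z":0,"ax":0,"ay":0,"az":0,"gripper":0},
    {"x":0,"y":0,"z":0,"ax":0,"ay":0,"az":0,"gripper":0}
  ]
}}

```text
time_s: 4.55
ee_pos: [0.4984, 0.0925, 0.1365]
orientation: [[0.151, -0.001, 0.989], [-0.989, -0.0, 0.151], [0.0, -1.0, -0.001]]
wrist_force: [-5.6, -0.9, 10.3]
grip_width: 0.001
```

Request:
{"api": "arm_command", "payload": {
  "steps": [
    {"x":0,"y":0.001,"z":0,"ax":0,"ay":0,"az":0,"gripper":0},
    {"x":0,"y":0.001,"z":0,"ax":0,"ay":0,"az":0,"gripper":0},
    {"x":0,"y":0,"z":0,"ax":0,"ay":0,"az":0,"gripper":0}
  ]
}}

```text
time_s: 4.8
ee_pos: [0.4984, 0.0924, 0.1361]
orientation: [[0.151, -0.002, 0.989], [-0.989, -0.0, 0.151], [0.0, -1.0, -0.002]]
wrist_force: [-10.2, -1.1, 19.6]
grip_width: -0.001
```

Request:
{"api": "arm_command", "payload": {
  "steps": [
    {"x":0,"y":0.001,"z":0,"ax":0,"ay":0,"az":0,"gripper":0},
    {"x":0,"y":0,"z":0,"ax":0,"ay":0,"az":0,"gripper":0},
    {"x":0,"y":0,"z":0,"ax":0,"ay":0,"az":0,"gripper":0}
  ]
}}

```text
time_s: 5.05
ee_pos: [0.4984, 0.0925, 0.1359]
orientation: [[0.151, -0.002, 0.989], [-0.989, -0.0, 0.151], [0.0, -1.0, -0.002]]
wrist_force: [-12.6, -1.7, 24.8]
grip_width: -0.002
```

```bash
python3 - <<'E'
from h import *
c=cap("side"); im=cv2.cvtColor(c["frame"],cv2.COLOR_RGB2BGR)
cv2.imwrite("pics/down.png",cv2.resize(im[190:320,220:400],(720,520)))
E
```

```text
(no output)
```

View pics/down.png

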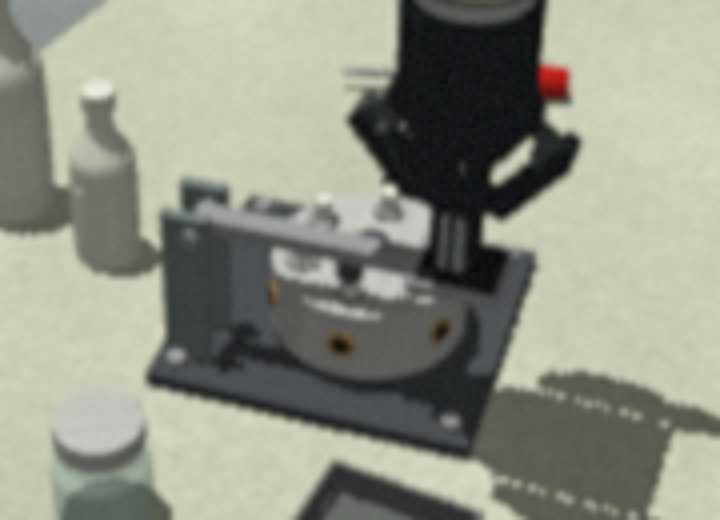

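Request:
{"api": "arm_command", "payload": {
  "steps": [
    {"x":0,"y":-0.012,"z":0,"ax":0,"ay":0,"az":0,"gripper":0},
    {"x":0,"y":-0.015,"z":0,"ax":0,"ay":0,"az":0,"gripper":0},
    {"x":0,"y":-0.015,"z":0,"ax":0,"ay":0,"az":0,"gripper":0},
    {"x":0,"y":-0.02,"z":0,"ax":0,"ay":0,"az":0,"gripper":0},
    {"x":0,"y":-0.025,"z":0,"ax":0,"ay":0,"az":0,"gripper":0},
    {"x":0,"y":-0.02,"z":0,"ax":0,"ay":0,"az":0,"gripper":0}
  ]
}}

```text
time_s: 5.6
ee_pos: [0.4993, 0.0927, 0.2409]
orientation: [[0.151, 0.002, 0.989], [-0.989, 0.0, 0.151], [0.0, -1.0, 0.002]]
wrist_force: [0.2, -0.5, 0.2]
grip_width: 0.002
```

Request:
{"api": "arm_command", "payload": {
  "steps": [
    {"x":0.035,"y":0,"z":0.0135,"ax":0,"ay":0,"az":0,"gripper":0},
    {"x":0.035,"y":0,"z":0.0135,"ax":0,"ay":0,"az":0,"gripper":0},
    {"x":0.035,"y":0,"z":0.0135,"ax":0,"ay":0,"az":0,"gripper":0.06},
    {"x":0.035,"y":0.01,"z":0.0135,"ax":0,"ay":0,"az":0,"gripper":0.06},
    {"x":0.034,"y":0.02,"z":0.0135,"ax":0,"ay":0,"az":0,"gripper":0.06},
    {"x":0,"y":0.02,"z":0,"ax":0,"ay":0,"az":0,"gripper":0.06},
    {"x":0,"y":0,"z":0,"ax":0,"ay":0,"az":0,"gripper":0.06},
    {"x":0,"y":0,"z":0,"ax":0,"ay":0,"az":0,"gripper":0.06}
  ]
}}

```text
time_s: 6.27
ee_pos: [0.5905, -0.0692, 0.1875]
orientation: [[0.15, -0.004, 0.989], [-0.989, 0.001, 0.15], [-0.002, -1.0, -0.004]]
wrist_force: [-0.6, 0.4, 0.0]
grip_width: 0.704
```

```bash
python3 - <<'E'
from h import *
np.set_printoptions(precision=4,suppress=True)
s=sensors.sense();print(s["time_s"],s["ee_pos"],s["orientation"].tolist(),s["joint_pos"],s["grip_width"])
T={"index_knob":.045,"bracket":.045,"drum_top":.068,"paddle_pad":.154}
ims=[]
for n in("side","wrist"):
    c=cap(n); im=cv2.cvtColor(c["frame"],cv2.COLOR_RGB2BGR)
    for t,z in T.items():
        r=vision.pinpoint(t,n)
        for q in r[:2]: print(n,t,np.round(q["point"],1),round(q["score"],2),atz(c,q["point"],z,n=="wrist"))
    ims.append(cv2.resize(im[190:320,220:400],(560,404)) if n=="side" else im)
cv2.imwrite("pics/b_side.png",ims[0]); cv2.imwrite("pics/b_wrist.png",cv2.resize(ims[1],(760,570)))
E
```

```text
6.2667 [ 0.5905 -0.0692  0.1875] [[0.14994023654659905, -0.004203932047950712, 0.9886861243183733], [-0.9886936173490011, 0.0010718763133046557, 0.149945930570042], [-0.0016901117409330356, -0.999990588973969, -0.003995683395612148]] [-0.1588  0.168   1.8505  0.0004  1.1274 -0.3095] 0.7044824322346706
side index_knob [324.6 228.6] 0.57 [ 0.5984 -0.0764  0.045 ]
side bracket [321.4 236. ] 0.86 [ 0.5908 -0.0418  0.045 ]
side drum_top [309.5 253. ] 0.77 [0.5716 0.0636 0.068 ]
side paddle_pad [334.5 238.6] 0.82 [0.499  0.0887 0.154 ]
side paddle_pad [269.4 242.1] 0.26 [0.6159 0.1706 0.154 ]
wrist index_knob [281.  189.7] 0.88 [ 0.5891 -0.0655  0.045 ]
wrist bracket [281.4 165.1] 0.84 [ 0.5863 -0.0448  0.045 ]
wrist bracket [461.   84.2] 0.5 [0.7314 0.055  0.045 ]
wrist drum_top [274.9  30. ] 0.97 [0.5656 0.0589 0.068 ]
```

View pics/b_wrist.png

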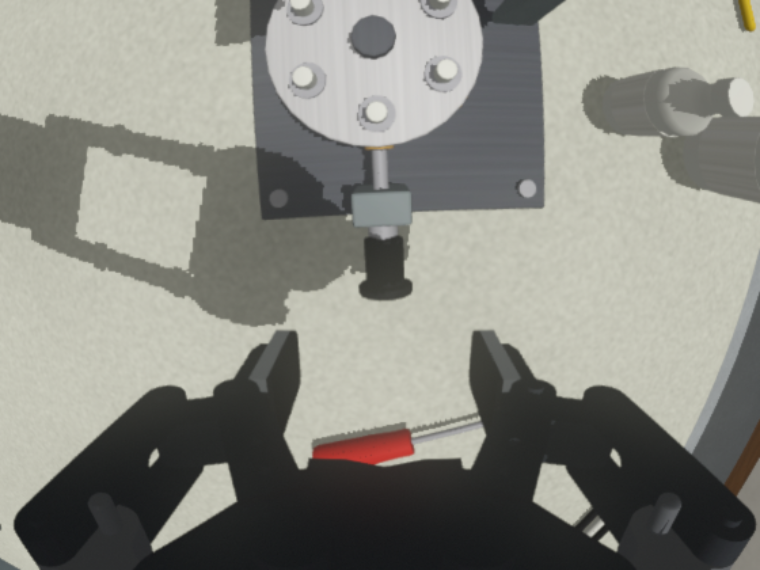

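View pics/b_side.png

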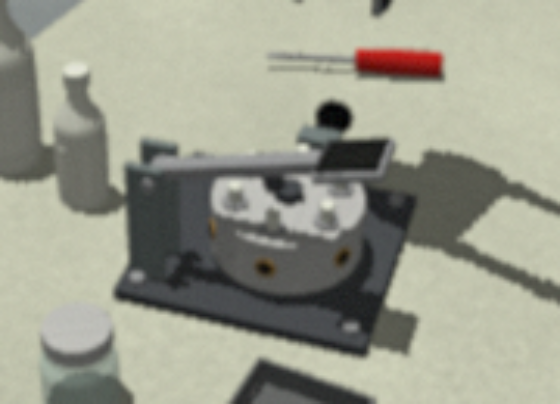

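```bash
python3 - <<'E'
from h import *
np.set_printoptions(precision=4,suppress=True)
c=cap("wrist"); k=560/760
P=lambda u,v,z:atz(c,(u*k,v*k),z,True)
a,b=P(262,219,.012),P(543,207,.012); d=b-a; print("plate",a,b,np.degrees(np.arctan2(d[1],d[0])),np.linalg.norm(d))
d0=P(373,37,.068);print("drum",d0)
for n,u,v in(("knobL",367,260),("knobR",404,260),("flL",360,288),("flR",412,288),("brL",355,226),("brR",410,224)):print(n,P(u,v,.063 if n[0]=="b" else .045))
s=sensors.sense();R=s["orientation"]
for yaw in(9,10,11):
  y=np.radians(yaw);f=np.array([np.cos(y),np.sin(y),0]);print(yaw, d0+np.array([.129*np.sin(y),-.129*np.cos(y),0]), np.degrees(R.T@np.cross(R[:,2],f)))
E
```

```text
plate [ 0.5033 -0.059   0.012 ] [ 0.6961 -0.02    0.012 ] 11.430723481575926 0.19671759781930487
drum [0.5647 0.0603 0.068 ]
knobL [ 0.5799 -0.0686  0.045 ]
knobR [ 0.6024 -0.0651  0.045 ]
flL [ 0.5781 -0.0871  0.045 ]
flR [ 0.6103 -0.0822  0.045 ]
brL [ 0.5704 -0.0453  0.063 ]
brR [ 0.6008 -0.0395  0.063 ]
9 [ 0.5849 -0.0671  0.068 ] [-0.0394 -0.2804 -0.    ]
10 [ 0.5871 -0.0667  0.068 ] [-0.0392 -1.2803 -0.    ]
11 [ 0.5893 -0.0663  0.068 ] [-0.039  -2.2798  0.    ]
```

Request:
{"api": "arm_command", "payload": {
  "steps": [
    {"x":-0.002,"y":0.02,"z":0,"ax":0,"ay":-2.2,"az":0,"gripper":0.06},
    {"x":0,"y":0.025,"z":0,"ax":0,"ay":0,"az":0,"gripper":0.06},
    {"x":0,"y":0.02,"z":0,"ax":0,"ay":0,"az":0,"gripper":0.06},
    {"x":0,"y":0.015,"z":0,"ax":0,"ay":0,"az":0,"gripper":0.06},
    {"x":0,"y":0,"z":0,"ax":0,"ay":0,"az":0,"gripper":0.06}
  ]
}}

```text
time_s: 7.23
ee_pos: [0.5885, -0.0666, 0.1053]
orientation: [[0.189, -0.007, 0.982], [-0.982, 0.001, 0.189], [-0.002, -1.0, -0.007]]
wrist_force: [-0.0, 0.6, -1.1]
grip_width: 0.703
```

```bash
python3 - <<'E'
from h import *
np.set_printoptions(precision=4,suppress=True)
s=sensors.sense();print(s["time_s"],s["ee_pos"],s["orientation"].tolist(),s["wrist_force"])
c=cap("wrist")
for t in("index_knob","bracket"):
  for q in vision.pinpoint(t,"wrist")[:2]:
    X=atz(c,q["point"],.045,True); print(t,q,X, "tool:",s["orientation"].T@(X-s["ee_pos"]))
cv2.imwrite("pics/c.png",cv2.cvtColor(c["frame"],cv2.COLOR_RGB2BGR))
E
```

```text
7.2333 [ 0.5885 -0.0666  0.1053] [[0.18907312307723745, -0.00710050129230848, 0.9819373386378673], [-0.9819600624870597, 0.0010831666851477248, 0.18908533108187395], [-0.0024062024498185826, -0.9999742044829607, -0.00676761098471063]] [-0.0294  0.5983 -1.1403]
index_knob {'point': [290.1, 230.8], 'score': 0.56} [ 0.5906 -0.0659  0.045 ] tool: [-0.0001  0.0603  0.0027]
bracket {'point': [290.5, 195.3], 'score': 0.69} [ 0.5866 -0.0447  0.045 ] tool: [-0.0217  0.0604  0.0028]
```

View pics/c.png

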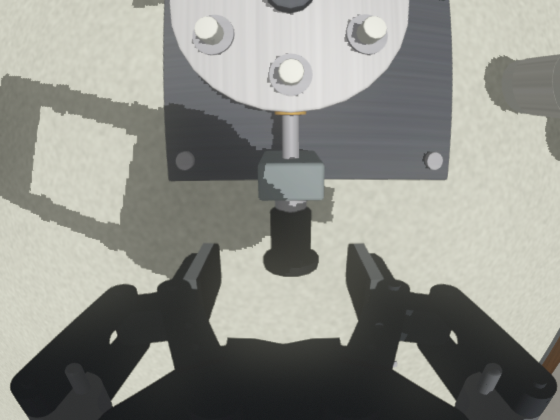

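Request:
{"api": "arm_command", "payload": {
  "steps": [
    {"x":0.001,"y":0.013,"z":0.0027,"ax":0.4,"ay":0,"az":0,"gripper":0.06},
    {"x":0,"y":0.015,"z":0,"ax":0,"ay":0,"az":0,"gripper":0.06},
    {"x":0,"y":0.015,"z":0,"ax":0,"ay":0,"az":0,"gripper":0.06},
    {"x":0,"y":0.01,"z":0,"ax":0,"ay":0,"az":0,"gripper":0.06},
    {"x":0,"y":0,"z":0,"ax":0,"ay":0,"az":0,"gripper":0.06},
    {"x":0,"y":0,"z":0,"ax":0,"ay":0,"az":0,"gripper":0.06}
  ]
}}

```text
time_s: 7.88
ee_pos: [0.5949, -0.0676, 0.0568]
orientation: [[0.189, 0.007, 0.982], [-0.982, 0.001, 0.189], [0.0, -1.0, 0.007]]
wrist_force: [0.1, 0.1, 0.2]
grip_width: 0.701
```

Request:
{"api": "arm_command", "payload": {
  "steps": [
    {"x":0,"y":0,"z":0,"ax":0,"ay":0,"az":0,"gripper":0.0},
    {"x":0,"y":0,"z":0,"ax":0,"ay":0,"az":0,"gripper":0.0},
    {"x":0,"y":0,"z":0,"ax":0,"ay":0,"az":0,"gripper":0.0},
    {"x":0,"y":0,"z":0,"ax":0,"ay":0,"az":0,"gripper":0.0},
    {"x":0,"y":0,"z":0,"ax":0,"ay":0,"az":0,"gripper":0.0},
    {"x":0,"y":0,"z":0,"ax":0,"ay":0,"az":0,"gripper":0.0}
  ],
  "squeeze": 50
}}

```text
time_s: 8.38
ee_pos: [0.5928, -0.0681, 0.0576]
orientation: [[0.19, 0.003, 0.982], [-0.982, 0.0, 0.19], [0.0, -1.0, 0.003]]
wrist_force: [-8.2, -2.3, 10.6]
grip_width: 0.249
```

Request:
{"api": "arm_command", "payload": {
  "steps": [
    {"x":0,"y":0,"z":0,"ax":0,"ay":0,"az":0,"gripper":0.06},
    {"x":0,"y":0,"z":0,"ax":0,"ay":0,"az":0,"gripper":0.06},
    {"x":0,"y":0,"z":0,"ax":0,"ay":0,"az":0,"gripper":0.06},
    {"x":0,"y":0.003,"z":-0.0035,"ax":0,"ay":0,"az":0,"gripper":0.06},
    {"x":0,"y":0.003,"z":0,"ax":0,"ay":0,"az":0,"gripper":0.06},
    {"x":0,"y":0,"z":0,"ax":0,"ay":0,"az":0,"gripper":0.06},
    {"x":0,"y":0,"z":0,"ax":0,"ay":0,"az":0,"gripper":0.06}
  ]
}}

```text
time_s: 8.97
ee_pos: [0.5908, -0.0681, 0.0497]
orientation: [[0.189, 0.006, 0.982], [-0.982, 0.002, 0.189], [-0.0, -1.0, 0.006]]
wrist_force: [-0.5, -0.7, 0.4]
grip_width: 0.698
```

```bash
python3 - <<'E'
from h import *
np.set_printoptions(precision=4,suppress=True)
s=sensors.sense();print(s["time_s"],s["ee_pos"],s["orientation"].tolist(),s["wrist_force"])
c=cap("wrist")
for q in vision.pinpoint("index_knob","wrist")[:2]:
    X=atz(c,q["point"],.045,True); print(q,X, "tool:",s["orientation"].T@(X-s["ee_pos"]))
cv2.imwrite("pics/d.png",cv2.cvtColor(c["frame"],cv2.COLOR_RGB2BGR))
E
```

```text
8.9667 [ 0.5908 -0.0681  0.0497] [[0.18901820587950627, 0.005838252633028539, 0.9819562274624491], [-0.9819735068896341, 0.001517685908585555, 0.18901250857114335], [-0.00038679835342676403, -0.999981805552319, 0.00601987967969214]] [-0.4739 -0.6904  0.3956]
{'point': [285.3, 273.7], 'score': 0.93} [ 0.59   -0.0661  0.045 ] tool: [-0.0021  0.0047 -0.0004]
```

View pics/d.png

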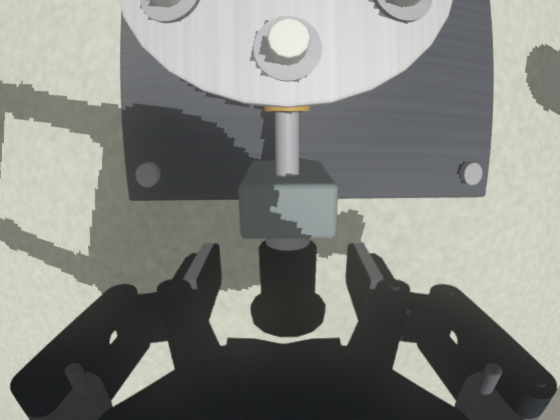

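Request:
{"api": "arm_command", "payload": {
  "steps": [
    {"x":-0.001,"y":0,"z":0,"ax":0,"ay":0,"az":0,"gripper":0.0},
    {"x":0,"y":0,"z":0,"ax":0,"ay":0,"az":0,"gripper":0.0},
    {"x":0,"y":0,"z":0,"ax":0,"ay":0,"az":0,"gripper":0.0},
    {"x":0,"y":0,"z":0,"ax":0,"ay":0,"az":0,"gripper":0.0},
    {"x":0,"y":0,"z":0,"ax":0,"ay":0,"az":0,"gripper":0.0},
    {"x":0,"y":0,"z":0,"ax":0,"ay":0,"az":0,"gripper":0.0}
  ],
  "squeeze": 60
}}

```text
time_s: 9.57
ee_pos: [0.5924, -0.067, 0.0508]
orientation: [[0.189, 0.01, 0.982], [-0.982, 0.001, 0.189], [0.0, -1.0, 0.01]]
wrist_force: [4.4, 1.7, -2.9]
grip_width: 0.255
```

Request:
{"api": "arm_command", "payload": {
  "steps": [
    {"x":0.003,"y":0,"z":0.001,"ax":0,"ay":0,"az":0,"gripper":0.0},
    {"x":0.003,"y":0,"z":0,"ax":0,"ay":0,"az":0,"gripper":0.0},
    {"x":0.003,"y":0,"z":0,"ax":0,"ay":0,"az":0,"gripper":0.0},
    {"x":0.003,"y":0,"z":0,"ax":0,"ay":0,"az":0,"gripper":0.0},
    {"x":0.003,"y":0,"z":0,"ax":0,"ay":0,"az":0,"gripper":0.0},
    {"x":0,"y":0,"z":0,"ax":0,"ay":0,"az":0,"gripper":0.0}
  ],
  "squeeze": 80
}}

```text
time_s: 10.07
ee_pos: [0.5951, -0.0801, 0.0508]
orientation: [[0.188, 0.007, 0.982], [-0.982, 0.004, 0.188], [-0.003, -1.0, 0.008]]
wrist_force: [1.3, 9.0, 2.8]
grip_width: 0.247
```

Request:
{"api": "arm_command", "payload": {
  "steps": [
    {"x":0.003,"y":0,"z":0,"ax":0,"ay":0,"az":0,"gripper":0.0},
    {"x":0.003,"y":0,"z":0,"ax":0,"ay":0,"az":0,"gripper":0.0},
    {"x":0.002,"y":0,"z":0,"ax":0,"ay":0,"az":0,"gripper":0.0},
    {"x":0.001,"y":0,"z":0,"ax":0,"ay":0,"az":0,"gripper":0.0},
    {"x":0,"y":0,"z":0,"ax":0,"ay":0,"az":0,"gripper":0.0}
  ]
}}

```text
time_s: 10.48
ee_pos: [0.5967, -0.0881, 0.0508]
orientation: [[0.188, 0.007, 0.982], [-0.982, 0.005, 0.188], [-0.004, -1.0, 0.008]]
wrist_force: [0.7, 11.4, 3.3]
grip_width: 0.247
```

Drawn 21.5 mm, near the stop; go on until the force climbs.

Request:
{"api": "arm_command", "payload": {
  "steps": [
    {"x":0.001,"y":0,"z":0,"ax":0,"ay":0,"az":0,"gripper":0.0},
    {"x":0.001,"y":0,"z":0,"ax":0,"ay":0,"az":0,"gripper":0.0},
    {"x":0,"y":0,"z":0,"ax":0,"ay":0,"az":0,"gripper":0.0},
    {"x":0,"y":0,"z":0,"ax":0,"ay":0,"az":0,"gripper":0.0}
  ]
}}

```text
time_s: 10.82
ee_pos: [0.5968, -0.0887, 0.0508]
orientation: [[0.188, 0.006, 0.982], [-0.982, 0.007, 0.188], [-0.006, -1.0, 0.007]]
wrist_force: [0.7, 16.2, 4.9]
grip_width: 0.25
```

Request:
{"api": "arm_command", "payload": {
  "steps": [
    {"x":0.001,"y":0,"z":0,"ax":0,"ay":0,"az":0,"gripper":0.0},
    {"x":0,"y":0,"z":0,"ax":0,"ay":0,"az":0,"gripper":0.0},
    {"x":0,"y":0,"z":0,"ax":0,"ay":0,"az":0,"gripper":0.0},
    {"x":0,"y":0,"z":0,"ax":0,"ay":0,"az":0,"gripper":0.0},
    {"x":0,"y":0,"z":0,"ax":0,"ay":0,"az":0,"gripper":0.0},
    {"x":0,"y":0,"z":0,"ax":0,"ay":0,"az":0,"gripper":0.0}
  ]
}}

```text
time_s: 11.32
ee_pos: [0.5968, -0.0888, 0.0508]
orientation: [[0.188, 0.005, 0.982], [-0.982, 0.008, 0.188], [-0.007, -1.0, 0.007]]
wrist_force: [0.6, 18.4, 5.1]
grip_width: 0.247
```

```bash
python3 - <<'E'
from h import *
np.set_printoptions(precision=4,suppress=True)
s=sensors.sense();print(s["time_s"],s["ee_pos"],s["wrist_force"],s["grip_width"])
c=cap("wrist")
for t in("index_knob","bracket"):
  for q in vision.pinpoint(t,"wrist")[:1]: print(t,q,atz(c,q["point"],.045,True))
cv2.imwrite("pics/e.png",cv2.cvtColor(c["frame"],cv2.COLOR_RGB2BGR))
E
```

```text
11.3167 [ 0.5968 -0.0888  0.0508] [ 0.5571 18.385   5.0646] 0.24733144787199293
index_knob {'point': [280.3, 274.7], 'score': 0.66} [ 0.5941 -0.0882  0.045 ]
bracket {'point': [281.3, 169.4], 'score': 0.73} [ 0.586  -0.0433  0.045 ]
```

View pics/e.png

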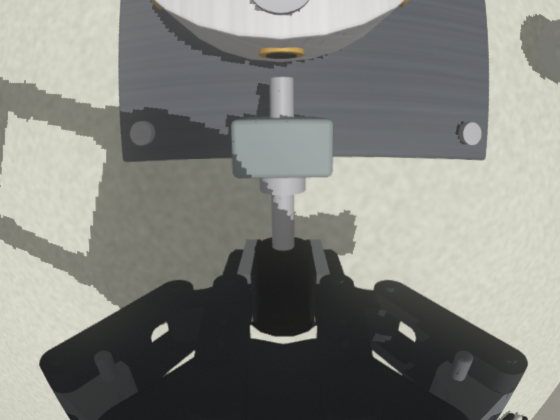

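The wrist picture shows the knob held between the pads at about (283, 285). The pin tip at (282, 80) is clear of the drum hole at (282, 53). Force and position are steady against the stop.

```bash
python3 -c "
from plant import order; print(order.job_done())"
```

```text
the job is handed in; nothing more can be done
None
```

The job is done and handed in: I pressed the paddle to its stop and let it spring back, then pulled the index knob fully back. The arm is still gripping and holding it there.

- **Paddle:** the pad went down to about 111 mm above the bench. Its force rose from 10 to 25 N over the last 0.6 mm, which is the stop. A side picture showed it level when down and back up after release.
- **First grip:** it sat about 6 mm too high on the knob, so I reopened, lowered the gripper and gripped again before pulling.
- **Plunger:** the knob came out about 22 mm. The force followed the spring to about 11 N, then rose to 18 N with almost no further movement, so it is against its stop. The last wrist picture shows the pin tip clear of the drum hole and the knob held between the pads with an 80 N grip.
- **Disagreements:** my first estimate of the fixture's yaw was 9 degrees, but the wrist camera gave about 11, which I used. The gripper read about 21 mm across the 24 mm knob, but it did not slip.
- **Other items:** the arm did not go near the bottle, jar, screwdriver or tray. I did not measure their positions again at the end.

The last move ended at 11.3 s on the robot's clock, against the 48 s limit. The highest force reading was about 28 N at the wrist, while pressing the paddle.

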